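# Thread the axle through a tape-roll stand

## Robot

A 6-joint arm with a two-finger parallel gripper is mounted at the origin on a cart in front of the work surface, level with it; the furniture and walls round the work are solid. World frame = base frame: x ahead of the robot, y to its left, z up, the work surface at z = 0. Lengths are in m, angles in degrees, forces in N, time in s.
With the tool pointing down it reaches from about 0.275 to 0.75 m from the base axis. Payload 10.2 kg.
Tool frame: the origin (TCP) lies between the finger pads; the fingertips stand 8 mm ahead of it and the grasp point (between the pads) lies 11 mm behind it; z points along the fingers, y is the line along which they close (so a half turn about z gives the same grasp; the last joint's range is limited). The gripper opens to 85 mm and grips with 20 to 120 N. Pads are 22 mm wide; open, the fingers measure 114 mm over their backs; the gripper's body (76 mm by 85 mm) begins 54 mm behind the grasp point. The pads swing forward as they close: fully open they stand 13 mm farther back than shut.
Start: joints at [-84.42, 17.928, 85.812, -0, 76.261, -12.8], TCP at [0.166, -0.498, 0.239] pointing down, gripper open.
Joint ranges: [-168.41, 168.41], [-55.51, 124.54], [10.69, 146.95], [-70.63, 250.63], [1, 178], [-165.06, 165.06]. Speed limits (degrees/s): [136.94, 136.94, 172.46, 180, 180, 180].

## Interface

Orientations are given as a 3x3 rotation matrix whose columns are the frame's x, y, z axes.
In Python, from cell import bot, viewer, order gives the robot as it stands.
- The arm moves only by the tool jog_arm, never from a script. Its argument "rows" is a list of rows, each a list of 7 numbers: the shift along the tool's x, y, z in units of 150 mm (1.0 is 150 mm), then the turn, a rotation vector about the tool's x, y, z in units of 90 degrees (1.0 is 90 degrees), then the finger opening in mm, from 0 to 85.4. In form: [[dx, dy, dz, ax, ay, az, gripper], ...]. A call has 1 to 5 rows; each row is the pose to reach, as a shift and turn from the pose commanded when the call began, along the tool's axes at that moment; what a row does not reach only later rows make up. A row lasts 1/12 s, in which the tool goes at most 41.7 mm and 7.16 degrees, less where a joint would pass 70% of its speed; a pose out of reach is approached as far as the arm can. A call with a number of a shift or a turn outside -1 to 1 is refused whole. A call with a gripper value outside its range is refused whole. The fingers move at their own pace and stop on an object; the grip force is fixed at half the most. Time passes only in rows, so rows that repeat a pose let the fingers close. It gives the time, the measured TCP pose, the force, the opening and the grip force at its end, in the units of the state.
- bot.observe(): the state, without advancing time (a new reading comes with each control period).
- viewer.camera(name): name is "scene" or "top" or "wrist"; returns (picture, depth): 480x640x3 uint8, blue, green, red; 480x640 float32, m along the optical axis (not along the pixel's ray), 0 where there is no reading.
- viewer.camera_info(name): a dict with "fx", "fy", "cx", "cy" (pixels), "extrinsics" (4x4, takes a point from camera to world coordinates). Camera axes: x right, y down, z forward; pixel columns grow to the right and rows downward; lengths in m; the calibration is good to about 2 mm. A picture is of the moment at which its call begins: read the wrist's pose just before it. camera_info takes no time and is no camera call; for the wrist camera it gives the pose at the moment of the call.
- order.job_done(): hands the job in; it is judged then, once.
The state is a dict: "clock": time; "joint_positions": joint angles; "qvel": joint speeds; "joint_efforts": joint torques, N m; "tcp_pos": TCP position; "tcp_rot": TCP orientation; "ft_force": force on the tool from outside, world axes, zero at the start; "ft_torque": the same for the moment, N m; "opening": finger opening in m; "gripper_force": force on a finger pad.
Only numpy, scipy, OpenCV 4.12 (cv2) and the standard library are available. Lean on these libraries where they do the work, as an engineer would, in place of code of your own. Each camera call takes 0.05 s, during which the arm holds its last target. There are 200 camera calls.

## Task

Take the axle from its wooden rest and thread it, nose first, through all three bearings of the tape-roll stand so that it carries both rolls of tape, and push it fully home until its collar sits against the near bearing; then let go. Someone clamped the bearings anywhere along their slots, so find the bore by feel and work gently: never push or pry the axle against the stand harder than about 30 N, and leave everything else on the desk where it is.

Things in the scene. Friction and masses are not known exactly. Their poses are not given: they have to be found in the camera images.
- stand: Tape-roll stand, fixed: pale timber base 120 x 150 x 20 mm with three upright plywood cheeks, each with a grey bearing block (40 wide, 108 with its flush side flanges; 42 high, 12 thick) clamped in a 72 mm slot; tops at 88 mm. Origin on the desk under the slots' middle; y axis parallel to the bores, from far (-y) to near (+y) bearing, z up. The axle enters the near bearing and travels to stand -y.
- near_slot_end (a point): End of the near slot toward stand -x, in the plane of the near bearing's flat outer face, at bore height: stand x -36, y +62, z 62 mm; axes as the stand's. Fixed to the stand, not to the bearing: the bore centre lies somewhere from 22 to 50 mm from here along stand +x (same y, z). Bores 16 mm in diameter, sharp-edged, parallel to stand y; all three are rigid and in line with one another.
- middle_slot_end (a point): The same point at the middle bearing's face that looks toward the near bearing: stand x -36, y -4, z 62 mm (block from y -4 to -16 mm). Its bore is as far from here as the near one from near_slot_end.
- far_slot_end (a point): The same point at the far bearing's face that looks toward the middle bearing: stand x -36, y -56, z 62 mm (block from y -56 to -68 mm). Its bore is as far from here as the near one from near_slot_end.
- axle_rest: Low wooden rest fixed to the desk, base 44 x 126 x 8 mm with two V notches (tops at 33 mm) in which the axle's shaft lies along the rest's y axis, 28 mm above the desk, handle toward +y, overhanging the rest. Origin: centre of its underside.
- axle: Axle, 219 mm long, 0.12 to 0.19 kg: steel shaft 14 mm in diameter and 150 mm long whose last 3 mm taper to a flat nose 9 mm across; steel collar 26 mm across, 5 mm thick; round wooden handle 18 mm across, 64 mm long. Origin on its axis in the collar's seating face; shaft along -y to the nose, handle along +y. Centre of mass about 25 mm from the collar, in the shaft.
- axle_grip (a point): Point on the axle's axis half-way along the handle, 40 mm behind the collar's seating face and 190 mm behind the nose tip. Axes as the axle's (y from nose to handle).
- axle_seat (a point): Centre of the collar's seating face (the face toward the nose), on the axis.
- axle_tip (a point): Tip of the nose, on the axis, 150 mm ahead of the collar's seating face.
- wide_roll: Loose brown roll of tape, 80 mm outside diameter, 44 mm wide, core hole 52 mm in diameter, standing between near and middle bearing, top at 100 mm; origin at its centre, y along its axis. It need not be touched: the axle passes freely through the core.
- narrow_roll: Loose brown roll of tape, 80 mm outside diameter, 30 mm wide, core hole 52 mm in diameter, standing between middle and far bearing, top at 100 mm; origin at its centre, y along its axis. It need not be touched: the axle passes freely through the core.
- scissors: Bystander: scissors lying flat, 87 x 199 x 9 mm; origin under the middle.
- eraser: Bystander: block eraser, 22 x 52 x 13 mm, lying flat; origin under the middle.
- jar_brown: Bystander: open screw jar of paint, 65 mm across, 84 mm high; origin under the middle.
There are look-alikes about, which are no part of the job. Leave any turquoise look-alike of the narrow_roll alone.

How it is judged:
By the outcome, as a careful person would: the job done as asked, in the order asked, and still so for the second after the job is handed in, with the robot touching nothing.
It also fails if it takes over 72 s, if anything falls off the work surface, if the arm or the gripper's body presses on something with over 40 N, if the wrist force passes 120 N, or if a joint passes its speed limit or range.

## Working session

There is one attempt and no reset: what is moved stays moved. The work goes in short steps, Python scripts to look and compute and a tool call to move; the robot and the scene stay as the last step left them, time stands still between calls to the robot, and variables do not carry over. Pictures are saved under pics/ and viewed, at most 10 in all, crops included, and the job is handed in when it is done.

Besides the shell and the picture viewer there is one more tool, called by a JSON object that holds its "fn" and its "kwargs". jog_arm: Moves the arm, as the interface text tells. Its arguments: {"type":"object","properties":{"rows":{"type":"array"}},"required":["rows"]}

```bash
ls; mkdir -p pics
python3 - <<'E'
from cell import bot, viewer, order
import cv2,numpy as np
s=bot.observe();print(s)
for n in("scene","top"):
    im,d=viewer.camera(n);cv2.imwrite(f"pics/{n}0.png",im);np.save(f"{n}0.npy",d)
    i=viewer.camera_info(n);print(n,i)
E
```

```text
pics
{'clock': 0.0, 'joint_positions': array([-8.44194724e+01,  1.79596154e+01,  8.58559284e+01,  5.92133202e-04,
        7.62606645e+01, -1.28016208e+01]), 'qvel': array([-0.03627109, -0.02466915, -0.08287536, -0.05666973, -0.00265014,
       -0.00257606]), 'joint_efforts': array([ 8.39411587e-04, -4.12261963e+01, -2.59741312e+01, -1.65264105e-04,
        4.20312543e-03, -1.27675389e-05]), 'tcp_pos': array([ 0.16551053, -0.49795649,  0.23872093]), 'tcp_rot': array([[ 9.48975106e-01,  3.15350968e-01, -1.19352288e-04],
       [ 3.15350844e-01, -9.48974231e-01,  1.32475737e-03],
       [ 3.04501275e-04, -1.29479961e-03, -9.99999115e-01]]), 'ft_force': array([ 0.12963456, -0.25677192, -0.35943075]), 'ft_torque': array([-0.00386604,  0.04098409, -0.00260073]), 'gripper_force': 0.0, 'opening': 0.08477002557088706}
scene {'fx': 470.07799415109196, 'fy': 470.07799415109196, 'cx': 321.79732276762945, 'cy': 236.3396158235455, 'extrinsics': array([[-0.57870492, -0.37194984,  0.72577815, -0.10194795],
       [-0.81550779,  0.27145875, -0.51113324,  0.52875842],
       [-0.0069029 , -0.88767306, -0.46042251,  0.46950322],
       [ 0.        ,  0.        ,  0.        ,  1.        ]])}
top {'fx': 589.6382355304344, 'fy': 589.6382355304344, 'cx': 326.1540666110722, 'cy': 244.1095254992097, 'extrinsics': array([[ 0.1107948 , -0.97168884,  0.20867515,  0.33440505],
       [-0.99382048, -0.10974537,  0.01663731,  0.06021557],
       [ 0.00673484, -0.20922897, -0.97784348,  1.07613228],
       [ 0.        ,  0.        ,  0.        ,  1.        ]])}
```

View pics/scene0.png

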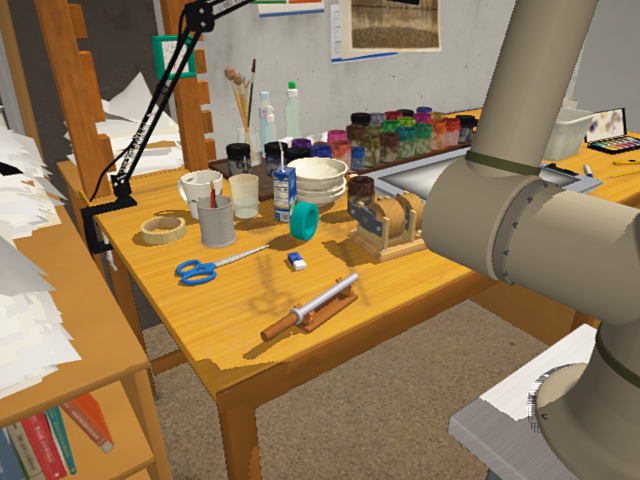

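View pics/top0.png

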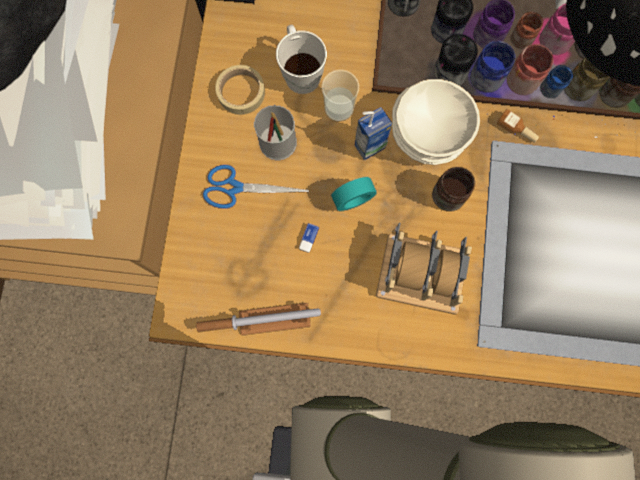

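The scene picture shows the axle on its rest (handle at about (280,328), nose at (355,280)) and the stand at (390,230). In the top view the axle runs from (197,325) to (320,313), and the stand is at (425,270) with the wide gap on the left, so the near bearing is on the world +y side.

```bash
cat > h.py <<'E'
from cell import bot, viewer, order
import cv2,numpy as np
def cast(n,px,z,info=None):
    i=info or viewer.camera_info(n);E=i["extrinsics"]
    px=np.atleast_2d(px).astype(float)
    r=np.c_[(px[:,0]-i["cx"])/i["fx"],(px[:,1]-i["cy"])/i["fy"],np.ones(len(px))]@E[:3,:3].T
    o=E[:3,3];return o+r*((z-o[2])/r[:,2])[:,None]
def cloud(n,d,info=None):
    i=info or viewer.camera_info(n);E=i["extrinsics"]
    v,u=np.mgrid[:480,:640]
    P=np.stack([(u-i["cx"])/i["fx"]*d,(v-i["cy"])/i["fy"]*d,d],-1)
    return P@E[:3,:3].T+E[:3,3]
E
python3 - <<'E'
from h import *
im=cv2.imread("pics/top0.png");d=np.load("top0.npy")
P=cloud("top",d)
print("desk z",np.median(P[200:240,200:290,2]))
# axle: points higher than 20mm in region
m=np.zeros((480,640),bool);m[295:345,180:335]=1
m&=(P[...,2]>0.030)&(P[...,2]<.06)
q=P[m];print(len(q),q.min(0),q.max(0),np.median(q[:,2]))
c=q[:,:2].mean(0);u,s,v=np.linalg.svd(q[:,:2]-c,full_matrices=False);print(c,v[0],s)
t=(q[:,:2]-c)@v[0];print(t.min(),t.max())
# heights in stand
m=np.zeros((480,640),bool);m[215:320,370:480]=1
for lo,hi in((.012,.03),(.08,.095),(.095,.11)):
    k=m&(P[...,2]>lo)&(P[...,2]<hi);r=cv2.minAreaRect(P[k][:,:2].astype(np.float32)*1000);print(lo,k.sum(),r,np.median(P[k][:,2]))
a=cv2.resize(im[215:320,365:485],None,fx=5,fy=5,interpolation=cv2.INTER_CUBIC)
cv2.imwrite("pics/c1.png",a)
E
```

```text
desk z 0.0011871902305765625
1153 [0.37693658 0.07478664 0.03000118] [0.44685559 0.28673376 0.04617304] 0.035345926186334475
[0.40778266 0.18457561] [ 0.23365679 -0.97231914] [2.14947044 0.20730921]
-0.10517030678987924 0.11268683297684888
0.012 1783 ((526.38525390625, -101.9930191040039), (150.13714599609375, 121.13428497314453), 84.02589416503906) 0.021237336890662428
0.08 1577 ((532.3431396484375, -102.57872772216797), (130.7517547607422, 112.3322982788086), 84.02195739746094) 0.08637365090588389
0.095 1013 ((523.7492065429688, -101.56379699707031), (96.4794921875, 49.76959991455078), 83.41371154785156) 0.09891607217826637
```

View pics/c1.png

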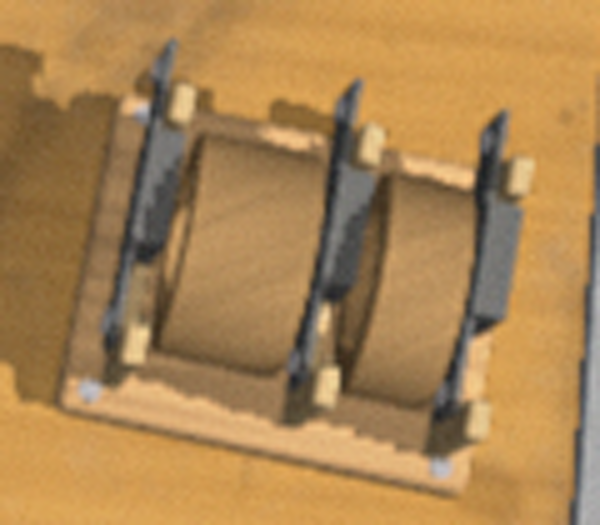

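The crop shows the near block at about (160,195), the middle at (350,230) and the far at (500,265), so the near bearing faces world +y. The base measures 150 x 121 mm, which matches, and stand y is at 84°. I'll travel toward the axle and take a wrist view of the stand on the way.

{"fn": "jog_arm", "kwargs": {"rows": [[1, -1, 0, 0, 0, 0, 85], [1, -1, 0, 0, 0, 0, 85], [1, -1, 0, 0, 0, 0, 85], [1, -1, 0, 0, 0, 0, 85], [1, -1, 0, 0, 0, 0, 85]]}}

```text
clock: 0.52
tcp_pos: [0.2592, -0.31, 0.239]
tcp_rot: [[0.949, 0.315, -0.0], [0.315, -0.949, 0.001], [0.0, -0.001, -1.0]]
ft_force: [0.9, -0.5, 0.8]
opening: 0.0855
gripper_force: 0.0
```

{"fn": "jog_arm", "kwargs": {"rows": [[1, -1, 0, 0, 0, 0, 85], [1, -1, 0, 0, 0, 0, 85], [1, -1, 0, 0, 0, 0, 85], [1, -1, 0, 0, 0, 0, 85], [1, -1, 0, 0, 0, 0, 85]]}}

```text
clock: 0.93
tcp_pos: [0.3525, -0.1237, 0.2393]
tcp_rot: [[0.949, 0.315, 0.0], [0.315, -0.949, -0.0], [0.0, 0.0, -1.0]]
ft_force: [0.5, -1.6, 0.9]
opening: 0.0853
gripper_force: 0.0
```

Run:
```python
from h import *
s=bot.observe();print(s["tcp_pos"],s["clock"])
i=viewer.camera_info("wrist");R=s["tcp_rot"];E=i["extrinsics"]
print(i,"cam in tool",R.T@(E[:3,3]-s["tcp_pos"]),R.T@E[:3,:3])
```

```text
[ 0.35247267 -0.12369012  0.2393335 ] 0.9333
{'fx': 348.1636564436408, 'fy': 348.1636564436408, 'cx': 319.02112059564814, 'cy': 238.07684144452165, 'extrinsics': array([[ 3.14294212e-01, -9.12815848e-01, -2.60741971e-01,
         4.20362830e-01],
       [-9.49325614e-01, -3.02160471e-01, -8.64865735e-02,
        -1.00185535e-01],
       [ 1.60398088e-04,  2.74711262e-01, -9.61526753e-01,
         3.73839297e-01],
       [ 0.00000000e+00,  0.00000000e+00,  0.00000000e+00,
         1.00000000e+00]])} cam in tool [ 0.07185653 -0.00091169 -0.13449594] [[-6.04675612e-04 -9.61488300e-01 -2.74845199e-01]
 [ 9.99999817e-01 -5.82807372e-04 -1.61229057e-04]
 [-5.16195645e-06 -2.74845246e-01  9.61488477e-01]]
```

{"fn": "jog_arm", "kwargs": {"rows": [[0.6, 0, 0, 0, 0, 0, 85], [0.6, 0, 0, 0, 0, 0, 85], [0.6, 0, 0, 0, 0, 0, 85], [0.6, 0, 0, 0, 0, 0, 85], [0.6, 0, 0, 0, 0, 0, 85]]}}

```text
clock: 1.35
tcp_pos: [0.437, -0.0973, 0.2388]
tcp_rot: [[0.949, 0.316, -0.001], [0.316, -0.949, 0.0], [-0.001, -0.001, -1.0]]
ft_force: [0.2, -0.3, -0.2]
opening: 0.0849
gripper_force: 0.0
```

Run:
```python
from h import *
s=bot.observe();print(s["tcp_pos"],s["clock"])
i=viewer.camera_info("wrist");im,d=viewer.camera("wrist")
import pickle;pickle.dump((i,im,d),open("w1.pkl","wb"))
cv2.imwrite("pics/w1.png",im)
P=cloud("wrist",d,i)
for lo,hi in((.012,.026),(.079,.086),(.086,.092),(.095,.11)):
    k=(P[...,2]>lo)&(P[...,2]<hi)&(abs(P[...,0]-.526)<.1)&(abs(P[...,1]+.102)<.1)&(d>.15)
    print(lo,k.sum(),cv2.minAreaRect(P[k][:,:2].astype(np.float32)*1000) if k.sum()>5 else'',np.median(P[k][:,2]))
```

```text
[ 0.43702117 -0.09732884  0.23881748] 1.35
0.012 4039 ((530.5667724609375, -99.84371948242188), (150.0194091796875, 120.20619201660156), 83.8808822631836) 0.019838856193070242
0.079 4245 ((537.7161254882812, -100.66852569580078), (130.3795166015625, 114.59229278564453), 84.05564880371094) 0.08298283671131312
0.086 2607 ((530.1510009765625, -101.76144409179688), (125.0051040649414, 99.16259765625), 84.01886749267578) 0.08817319834295079
0.095 4764 ((530.5272827148438, -99.7283935546875), (95.76960754394531, 40.93549346923828), 83.995849609375) 0.09797151383748848
```

View pics/w1.png

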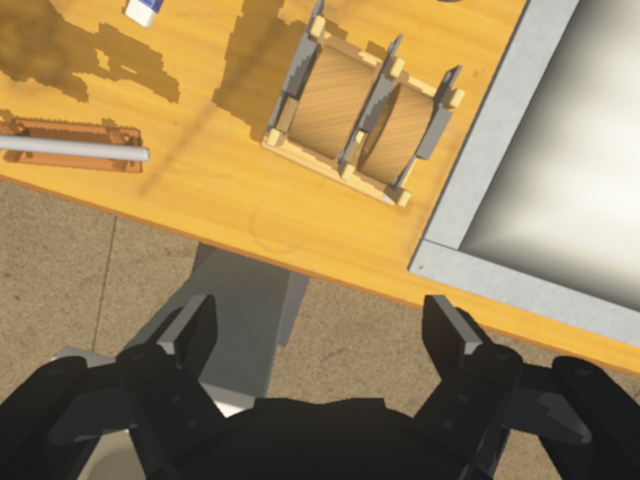

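The wrist view shows the stand's blocks at (295,75), (380,105) and (440,130), the rolls between them, and the axle nose at (148,153). Next I get the bore x from the grey blocks and flanges in both views.

Run:
```python
from h import *
import pickle
i,im,d=pickle.load(open("w1.pkl","rb"))
a=np.radians(84);Y=np.array([np.cos(a),np.sin(a)]);X=np.array([Y[1],-Y[0]])
for nm,I,D,IM,c in(("wrist",i,d,im,(.5306,-.0998)),("top",viewer.camera_info("top"),np.load("top0.npy"),cv2.imread("pics/top0.png"),(.5264,-.102))):
    P=cloud(nm,D,I);q=P[...,:2]-c;sx=q@X*1000;sy=q@Y*1000
    sat=IM.max(-1).astype(int)-IM.min(-1)
    print(nm,"desk",np.median(P[(abs(sx+90)<15)&(abs(sy)<60)][:,2]))
    for n,y0 in(("near",59),("mid",-7),("far",-59)):
        for lo,hi in((.070,.079),(.079,.0855)):
            k=(abs(sx)<75)&(abs(sy-y0)<11)&(P[...,2]>lo)&(P[...,2]<hi)&(sat<35)&(D>.1)
            if k.sum()<5: continue
            print(n,lo,k.sum(),"x",np.percentile(sx[k],[0,2,50,98,100]).round(1),"y",np.percentile(sy[k],[1,99]).round(1))
            # thick part: by x-bin, y extent
            if lo>.075:
                print([(b,round(np.ptp(sy[k&(abs(sx-b)<2)]),0)) for b in range(-60,70,4) if (k&(abs(sx-b)<2)).sum()>1])
```

```text
wrist desk 0.3125333582651417
near 0.07 432 x [-39.6 -36.4   0.2  60.9  62.3] y [52.8 64.9]
near 0.079 951 x [-7.2 -6.5 13.5 32.3 59.1] y [52.9 64.8]
[(-8, np.float64(12.0)), (-4, np.float64(12.0)), (0, np.float64(12.0)), (4, np.float64(12.0)), (8, np.float64(12.0)), (12, np.float64(12.0)), (16, np.float64(12.0)), (20, np.float64(12.0)), (24, np.float64(12.0)), (28, np.float64(12.0)), (32, np.float64(12.0))]
mid 0.07 324 x [-40.3 -38.6  20.6  64.1  65.9] y [-6.7 -0.9]
mid 0.079 807 x [-7.3 -6.7 13.4 32.  38.5] y [-12.2  -1. ]
[(-8, np.float64(10.0)), (-4, np.float64(11.0)), (0, np.float64(11.0)), (4, np.float64(11.0)), (8, np.float64(11.0)), (12, np.float64(11.0)), (16, np.float64(11.0)), (20, np.float64(12.0)), (24, np.float64(12.0)), (28, np.float64(11.0)), (32, np.float64(11.0))]
far 0.07 389 x [-40.2 -38.7  34.8  64.7  66. ] y [-55.6 -52.7]
far 0.079 755 x [-7.3 -6.5 13.2 31.7 53.3] y [-63.6 -52.8]
[(-8, np.float64(10.0)), (-4, np.float64(11.0)), (0, np.float64(11.0)), (4, np.float64(11.0)), (8, np.float64(11.0)), (12, np.float64(11.0)), (16, np.float64(11.0)), (20, np.float64(11
[... 845 characters left out ...]
4(11.0)), (4, np.float64(11.0)), (8, np.float64(12.0)), (12, np.float64(11.0)), (16, np.float64(10.0)), (20, np.float64(10.0)), (24, np.float64(12.0)), (28, np.float64(11.0)), (32, np.float64(11.0)), (36, np.float64(2.0))]
far 0.07 96 x [-48.3 -44.4  11.5  60.   65.2] y [-60.  -52.3]
far 0.079 133 x [-40.9 -28.8  13.5  56.1  62.2] y [-63.5 -52.3]
[(-40, np.float64(2.0)), (-16, np.float64(1.0)), (-8, np.float64(9.0)), (-4, np.float64(11.0)), (0, np.float64(10.0)), (4, np.float64(10.0)), (8, np.float64(10.0)), (12, np.float64(11.0)), (16, np.float64(11.0)), (20, np.float64(7.0)), (24, np.float64(9.0)), (28, np.float64(10.0)), (32, np.float64(9.0)), (36, np.float64(3.0)), (56, np.float64(0.0))]
```

The wrist data is clean: the block spans x -7.2 to 32.5 and the flanges -40 to 66, so the bore is 12.8 mm past the base centre, or 48.8 mm from the slot end. The cameras disagree by about 4 mm absolute. I'll re-measure at the working yaw so that any tool-frame camera bias cancels between the axle and the stand.

{"fn": "jog_arm", "kwargs": {"rows": [[0.7, 0.23, 0, 0, 0, -0.08, 85], [0.7, 0.23, 0, 0, 0, -0.16, 85], [0.7, 0.23, 0, 0, 0, -0.24, 85], [0.7, 0.23, 0, 0, 0, -0.32, 85], [0.7, 0.23, 0, 0, 0, -0.39, 85]]}}

```text
clock: 1.82
tcp_pos: [0.5479, -0.0981, 0.2389]
tcp_rot: [[0.591, 0.807, -0.001], [0.807, -0.591, 0.0], [-0.0, -0.001, -1.0]]
ft_force: [-1.0, 0.1, 1.1]
opening: 0.0856
gripper_force: 0.0
```

{"fn": "jog_arm", "kwargs": {"rows": [[0, 0, 0, 0, 0, -0.07, 85], [0, 0, 0, 0, 0, -0.14, 85], [0, 0, 0, 0, 0, -0.21, 85], [0, 0, 0, 0, 0, -0.28, 85], [0, 0, 0, 0, 0, -0.34, 85]]}}

```text
clock: 2.23
tcp_pos: [0.547, -0.0983, 0.2398]
tcp_rot: [[0.1, 0.995, 0.0], [0.995, -0.1, -0.0], [-0.0, 0.0, -1.0]]
ft_force: [-0.1, -0.9, 0.4]
opening: 0.085
gripper_force: 0.0
```

{"fn": "jog_arm", "kwargs": {"rows": [[0, 0, 0, 0, 0, 0, 85], [0, 0, 0, 0, 0, 0, 85]]}}

```text
clock: 2.4
tcp_pos: [0.5474, -0.0979, 0.2397]
tcp_rot: [[0.108, 0.994, 0.0], [0.994, -0.108, -0.0], [-0.0, 0.0, -1.0]]
ft_force: [-0.2, -0.3, 0.2]
opening: 0.0848
gripper_force: 0.0
```

```bash
cat > st.py <<'E'
from h import *
def stand():
    s=bot.observe();i=viewer.camera_info("wrist");im,D=viewer.camera("wrist")
    P=cloud("wrist",D,i);print("tcp",s["tcp_pos"].round(4),"yaw",np.degrees(np.arctan2(s["tcp_rot"][1,0],s["tcp_rot"][0,0])),s["clock"])
    z=P[...,2];near=(abs(z-.02)<.006)&(abs(P[...,0]-.53)<.1)&(abs(P[...,1]+.1)<.1)&(D>.15)
    r=cv2.minAreaRect(P[near][:,:2].astype(np.float32)*1000);print("base",r)
    sat=im.max(-1).astype(int)-im.min(-1)
    b=(z>.079)&(z<.0855)&(sat<40)&(D>.15)&(abs(P[...,0]-.54)<.09)&(abs(P[...,1]+.1)<.09)
    n,L,S,C=cv2.connectedComponentsWithStats(b.astype(np.uint8))
    for k in range(1,n):
        if S[k,4]>150:
            q=P[L==k]; print("block",S[k,4],cv2.minAreaRect(q[:,:2].astype(np.float32)*1000),"z",np.median(q[:,2]))
    print("desk z",np.median(z[(z<.01)&(z>-.01)&(D>.15)&(P[...,1]>0)]))
    return s,i,im,P
if __name__=="__main__":
    s,i,im,P=stand();cv2.imwrite("pics/w2.png",im)
E
python3 st.py
```

```text
tcp [ 0.5474 -0.0979  0.2397] yaw 83.82141411717026 2.4
base ((531.2223510742188, -98.69353485107422), (147.2474822998047, 120.26091003417969), 83.93112182617188)
block 671 ((549.9955444335938, -42.15264129638672), (10.512986183166504, 39.30692672729492), 83.7151107788086) z 0.08305895519576395
block 617 ((543.0938720703125, -107.43270111083984), (11.482711791992188, 39.33041000366211), 84.00836181640625) z 0.0829470305390852
block 449 ((537.6926879882812, -159.36439514160156), (11.24347972869873, 38.71936798095703), 85.82617950439453) z 0.08291868597206303
desk z 5.951443269758272e-06
```

The near face bore centre works out to (550.6, -36.2) mm at 84.0°. That agrees with the view at the other yaw to 0.5 mm, so the wrist camera is good. Now the axle.

{"fn": "jog_arm", "kwargs": {"rows": [[0.94, -0.6, 0, 0, 0, 0, 85], [0.94, -0.6, 0, 0, 0, 0, 85], [0.94, -0.6, 0, 0, 0, 0, 85], [0.94, -0.6, 0, 0, 0, 0, 85], [0.94, -0.6, 0, 0, 0, 0, 85]]}}

```text
clock: 2.87
tcp_pos: [0.4702, 0.057, 0.2398]
tcp_rot: [[0.102, 0.995, -0.0], [0.995, -0.102, 0.001], [0.001, -0.001, -1.0]]
ft_force: [0.9, 0.1, 0.2]
opening: 0.0853
gripper_force: 0.0
```

{"fn": "jog_arm", "kwargs": {"rows": [[0.94, -0.6, 0.2, 0, 0, -0.07, 85], [0.94, -0.6, 0.2, 0, 0, -0.14, 85], [0.94, -0.6, 0.2, 0, 0, -0.22, 85], [0.94, -0.6, 0.2, 0, 0, -0.22, 85], [0.94, -0.6, 0.2, 0, 0, -0.22, 85]]}}

```text
clock: 3.28
tcp_pos: [0.3949, 0.2057, 0.2084]
tcp_rot: [[-0.242, 0.97, -0.002], [0.97, 0.242, 0.001], [0.001, -0.002, -1.0]]
ft_force: [1.6, 0.6, -0.5]
opening: 0.0849
gripper_force: 0.0
```

{"fn": "jog_arm", "kwargs": {"rows": [[0, 0, 0, 0, 0, 0, 85], [0, 0, 0, 0, 0, 0, 85]]}}

```text
clock: 3.45
tcp_pos: [0.3986, 0.2016, 0.2095]
tcp_rot: [[-0.239, 0.971, 0.001], [0.971, 0.239, -0.0], [-0.0, 0.001, -1.0]]
ft_force: [0.6, -0.8, -0.2]
opening: 0.0854
gripper_force: 0.0
```

```bash
cat > ax.py <<'E'
from h import *
s=bot.observe();i=viewer.camera_info("wrist");im,D=viewer.camera("wrist");cv2.imwrite("pics/w3.png",im)
P=cloud("wrist",D,i);print("tcp",s["tcp_pos"].round(4),"yaw",np.degrees(np.arctan2(s["tcp_rot"][1,0],s["tcp_rot"][0,0])),s["clock"])
z=P[...,2];x,y=P[...,0],P[...,1]
b=(z>.026)&(z<.05)&(D>.1)&(abs(x-.41)<.08)&(y>.04)&(y<.32)
n,L,S,C=cv2.connectedComponentsWithStats(b.astype(np.uint8));k=1+np.argmax(S[1:,4]);q=P[L==k]
# iterative line fit on centreline
c=q[:,:2].mean(0);u,_,v=np.linalg.svd(q[:,:2]-c,full_matrices=False);v=v[0]*np.sign(v[0][1])
for it in range(3):
    t=(q[:,:2]-c)@v;n_=np.array([v[1],-v[0]]);w=(q[:,:2]-c)@n_
    T=[];W=[]
    for a in np.arange(t.min()+.004,t.max()-.004,.004):
        kk=(abs(t-a)<.002)&(abs(w)<.010)
        if kk.sum()>4:T.append(a);W.append((w[kk].min()+w[kk].max())/2)
    p=np.polyfit(T,W,1);c=c+n_*p[1];v=v+n_*p[0];v/=np.linalg.norm(v)
t=(q[:,:2]-c)@v;w=(q[:,:2]-c)@np.array([v[1],-v[0]])
print("dir deg",np.degrees(np.arctan2(v[1],v[0])),"len",t.min(),t.max(),"ends",c+v*t.min(),c+v*t.max())
for a in np.arange(t.min(),t.max(),.008):
    kk=abs(t-a)<.002
    if kk.sum()>3:print(round(a-t.min(),3),round(np.ptp(w[kk])*1e3,1),round(((w[kk].max()+w[kk].min())/2)*1e3,1),round(q[kk,2].max()*1e3,1))
E
python3 ax.py
```

```text
tcp [0.3986 0.2016 0.2095] yaw 103.80021951216467 3.45
dir deg 103.50920511075094 len -0.12088751730669733 0.09677060718961619 ends [0.43897683 0.07827853] [0.38813155 0.28991458]
0.0 10.2 -0.6 34.9
0.008 13.2 -0.2 36.2
0.016 13.2 -0.2 36.4
0.024 37.3 -0.3 35.6
0.032 37.2 -0.4 36.1
0.04 14.0 0.1 36.3
0.048 12.9 0.4 35.7
0.056 12.8 0.3 35.8
0.064 12.7 0.2 36.0
0.072 12.6 0.1 35.6
0.08 12.5 0.0 35.7
0.088 12.4 -0.0 36.0
0.096 13.4 0.4 35.6
0.104 13.3 0.3 36.1
0.112 13.1 0.2 36.5
0.12 13.1 0.1 36.2
0.128 25.0 -6.0 36.0
0.136 24.8 -6.1 36.1
0.144 13.8 0.3 35.8
0.152 24.5 0.2 41.7
0.16 17.1 0.1 38.5
0.168 17.0 -0.0 38.0
0.176 16.8 -0.2 38.5
0.184 17.7 0.3 38.0
0.192 17.6 0.2 38.1
0.2 17.4 0.1 38.9
0.208 17.2 -0.1 38.0
0.216 17.1 -0.2 37.9
```

View pics/w3.png

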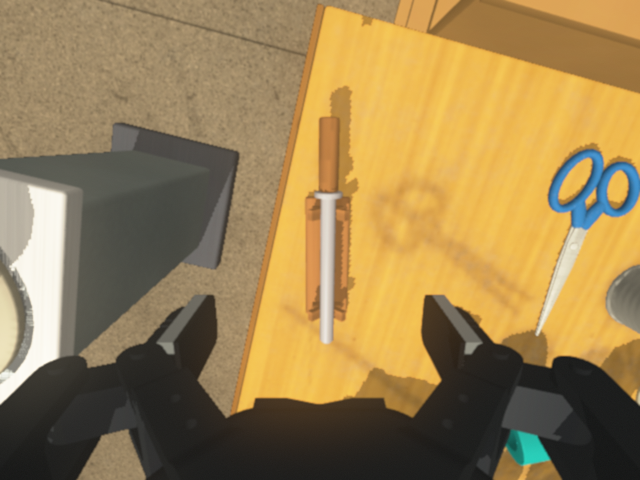

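The view shows the axle running from the nose at (327,342) to the handle end at (328,117), with the collar at (327,195). The numbers match the given sizes. The grip point is (394.8, 262.2) mm at yaw 103.5°.

{"fn": "jog_arm", "kwargs": {"rows": [[0.398, 0.072, 0.8, 0, 0, 0.003, 85], [0.398, 0.072, 0.8, 0, 0, 0.003, 85], [0.398, 0.072, 0.8, 0, 0, 0.003, 85], [0.398, 0.072, 0.8, 0, 0, 0.003, 85], [0.398, 0.072, 0.8, 0, 0, 0.003, 85]]}}

```text
clock: 3.92
tcp_pos: [0.394, 0.2619, 0.0877]
tcp_rot: [[-0.234, 0.972, -0.004], [0.972, 0.234, -0.002], [-0.001, -0.004, -1.0]]
ft_force: [0.0, 0.1, 0.9]
opening: 0.0846
gripper_force: 0.0
```

{"fn": "jog_arm", "kwargs": {"rows": [[0, 0, 0.2, 0, 0, 0, 85], [0, 0, 0.35, 0, 0, 0, 85], [0, 0, 0.45, 0, 0, 0, 85], [0, 0, 0.477, 0, 0, 0, 85], [0, 0, 0.477, 0, 0, 0, 60]]}}

```text
clock: 4.33
tcp_pos: [0.3956, 0.2618, 0.0188]
tcp_rot: [[-0.234, 0.972, 0.001], [0.972, 0.234, 0.0], [-0.0, 0.001, -1.0]]
ft_force: [-0.2, 0.1, 0.3]
opening: 0.0752
gripper_force: 0.0
```

Run:
```python
from h import *
s=bot.observe();R=s["tcp_rot"];print(s["tcp_pos"],np.degrees(np.arctan2(R[1,0],R[0,0])),s["ft_force"])
e=R.T@(np.array([.3948,.2622,.018])-s["tcp_pos"]);print(e/.15)
```

```text
[0.39564148 0.26183734 0.01882205] 103.51209084759235 [-0.20300866  0.11972285  0.33777437]
[ 0.0036616  -0.00489635  0.00547438]
```

Close the fingers.

{"fn": "jog_arm", "kwargs": {"rows": [[0.004, -0.004, 0.005, 0, 0, 0, 50], [0.004, -0.004, 0.005, 0, 0, 0, 35], [0.004, -0.004, 0.005, 0, 0, 0, 25], [0.004, -0.004, 0.005, 0, 0, 0, 20], [0.004, -0.004, 0.005, 0, 0, 0, 10]]}}

```text
clock: 4.75
tcp_pos: [0.3935, 0.2631, 0.0174]
tcp_rot: [[-0.235, 0.972, -0.0], [0.972, 0.235, 0.0], [0.0, -0.0, -1.0]]
ft_force: [-1.3, -0.5, 1.5]
opening: 0.0161
gripper_force: 58.3
```

{"fn": "jog_arm", "kwargs": {"rows": [[0, 0, 0, 0, 0, 0, 10], [0, 0, 0, 0, 0, 0, 10], [0, 0, 0, 0, 0, 0, 10], [0, 0, 0, 0, 0, 0, 10], [0, 0, 0, 0, 0, 0, 10]]}}

```text
clock: 5.17
tcp_pos: [0.3935, 0.2631, 0.017]
tcp_rot: [[-0.235, 0.972, -0.0], [0.972, 0.235, -0.0], [0.0, -0.0, -1.0]]
ft_force: [-2.1, -0.3, 3.4]
opening: 0.0163
gripper_force: 58.4
```

{"fn": "jog_arm", "kwargs": {"rows": [[0, 0, 0, 0, 0, 0, 5], [0, 0, 0, 0, 0, 0, 5], [0, 0, 0, 0, 0, 0, 5]]}}

```text
clock: 5.42
tcp_pos: [0.3935, 0.2631, 0.017]
tcp_rot: [[-0.235, 0.972, -0.0], [0.972, 0.235, -0.0], [0.0, -0.0, -1.0]]
ft_force: [-2.6, -0.0, 3.6]
opening: 0.0164
gripper_force: 58.4
```

Gripped. Now lift clear, then carry it over to in front of the stand.

{"fn": "jog_arm", "kwargs": {"rows": [[0, 0, -0.05, 0, 0, 0, 5], [0, 0, -0.2, 0, 0, 0, 5], [0, 0, -0.4, 0, 0, 0, 5], [0, 0, -0.6, 0, 0, 0, 5], [0, 0, -0.75, 0, 0, 0, 5]]}}

```text
clock: 5.83
tcp_pos: [0.3943, 0.2633, 0.1322]
tcp_rot: [[-0.236, 0.972, 0.003], [0.972, 0.236, 0.001], [0.0, 0.003, -1.0]]
ft_force: [0.4, -0.4, -0.8]
opening: 0.0158
gripper_force: 58.5
```

{"fn": "jog_arm", "kwargs": {"rows": [[-0.08, 0.1, 0, 0, 0, 0, 5], [-0.2, 0.24, 0, 0, 0, 0, 5], [-0.32, 0.38, 0, 0, 0, 0, 5], [-0.43, 0.5, 0, 0, 0, 0, 5], [-0.43, 0.5, 0, 0, 0, 0, 5]]}}

```text
clock: 6.25
tcp_pos: [0.4852, 0.216, 0.1299]
tcp_rot: [[-0.233, 0.973, 0.003], [0.973, 0.233, -0.0], [-0.001, 0.003, -1.0]]
ft_force: [0.2, 0.5, -1.1]
opening: 0.0161
gripper_force: 58.6
```

{"fn": "jog_arm", "kwargs": {"rows": [[-0.1, 0.13, 0, 0, 0, 0.05, 5], [-0.22, 0.26, 0, 0, 0, 0.1, 5], [-0.34, 0.39, 0, 0, 0, 0.16, 5], [-0.43, 0.51, 0, 0, 0, 0.217, 5], [-0.43, 0.51, 0, 0, 0, 0.217, 5]]}}

```text
clock: 6.67
tcp_pos: [0.574, 0.1715, 0.1296]
tcp_rot: [[0.11, 0.994, 0.002], [0.994, -0.11, -0.0], [-0.0, 0.002, -1.0]]
ft_force: [-0.0, -0.6, -0.3]
opening: 0.0159
gripper_force: 58.8
```

{"fn": "jog_arm", "kwargs": {"rows": [[0, 0, 0, 0, 0, 0, 5], [0, 0, 0, 0, 0, 0, 5], [0, 0, 0, 0, 0, 0, 5]]}}

```text
clock: 6.92
tcp_pos: [0.5704, 0.174, 0.1297]
tcp_rot: [[0.101, 0.995, -0.0], [0.995, -0.101, 0.0], [0.0, -0.0, -1.0]]
ft_force: [-0.3, 0.4, -0.9]
opening: 0.0164
gripper_force: 58.8
```

Run:
```python
from h import *
s=bot.observe();R=s["tcp_rot"];print(s["tcp_pos"],np.degrees(np.arctan2(R[1,0],R[0,0])),s["ft_force"],s["ft_torque"],R[:,2])
for n in("scene","top"):
    im,d=viewer.camera(n);cv2.imwrite(f"pics/{n}1.png",im);np.save(f"{n}1.npy",d)
a=cv2.imread("pics/scene1.png")[170:330,240:460];b=cv2.imread("pics/top1.png")[180:340,260:480]
cv2.imwrite("pics/c2.png",np.vstack([cv2.resize(a,None,fx=1.86,fy=1.86),cv2.resize(b,None,fx=1.86,fy=1.86)]))
```

```text
[0.57043127 0.17398692 0.12965462] 84.17852582862324 [-0.31599676  0.39159854 -0.85476744] [0.1396525  0.01075037 0.01084803] [-3.34873961e-04  8.78240931e-05 -9.99999940e-01]
```

View pics/c2.png

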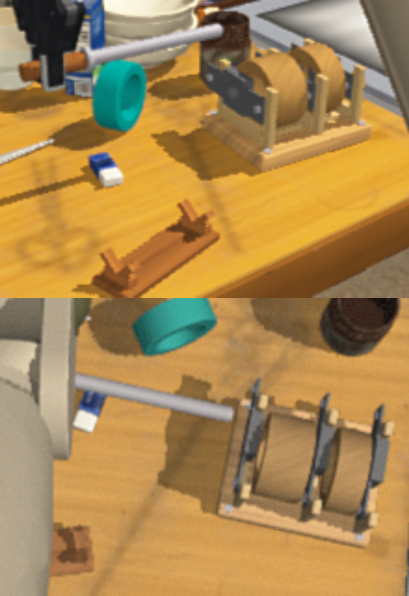

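The axle is held level in both views: the nose is at (222,32) in the scene half and (232,412) in the top half, just short of the near bearing. Next I measure its line and the clearance to the turquoise roll.

Run:
```python
from h import *
s=bot.observe()
Y=np.array([np.cos(np.radians(84)),np.sin(np.radians(84))])
tcp=s["tcp_pos"]
for n in("top","scene"):
    im=cv2.imread(f"pics/{n}1.png");d=np.load(f"{n}1.npy");P=cloud(n,d);x,y,z=np.moveaxis(P,-1,0)
    hsv=cv2.cvtColor(im,cv2.COLOR_BGR2HSV)
    b=(z>.115)&(z<.17)&(y>-.06)&(y<.125)&(abs(x-.56)<.03)
    nn,L,S,C=cv2.connectedComponentsWithStats(b.astype(np.uint8));k=1+np.argmax(S[1:,4]);q=P[L==k]
    print(n,len(q),q.min(0),q.max(0))
    A=np.c_[q[:,1]-.04,np.ones(len(q))]
    # centreline via binning in y
    T=[];Wx=[];Wz=[]
    for a in np.arange(q[:,1].min()+.006,q[:,1].max()-.004,.005):
        kk=abs(q[:,1]-a)<.004
        if kk.sum()>5:T.append(a);Wx.append((q[kk,0].min()+q[kk,0].max())/2);Wz.append(q[kk,2].max())
    px=np.polyfit(T,Wx,1);pz=np.polyfit(T,Wz,1)
    print(" yaw",90-np.degrees(np.arctan(px[0])),"x at y=-.02",np.polyval(px,-.02),"zslope deg",np.degrees(np.arctan(pz[0])),"ztop at tip",np.polyval(pz,-.015),np.polyval(pz,.1))
    t=(abs(hsv[...,0].astype(int)-85)<10)&(hsv[...,1]>130)&(z>.005)&(z<.1)
    print(" turq",t.sum(),np.percentile(P[t],[1,99],axis=0))
    t=(z>.02)&(y>-.0)&(y<.16)&(abs(x-.62)<.06)&(z<.11)
```

```text
top 734 [ 0.54025438 -0.01820908  0.13868468] [0.5684104  0.12127501 0.15211427]
 yaw 83.4015158310544 x at y=-.02 0.5459503979646889 zslope deg 0.32691535231213903 ztop at tip 0.15001702508309375 0.15067319337016832
 turq 936 [[ 0.62392948 -0.09772186  0.01255812]
 [ 0.89975019  0.07478657  0.08338532]]
scene 505 [ 0.53996688 -0.01507447  0.13310687] [0.56582611 0.1249148  0.14796532]
 yaw 83.43962522033813 x at y=-.02 0.5443717385278221 zslope deg -0.1352946591384372 ztop at tip 0.14751326072768978 0.14724170643780063
 turq 1092 [[ 0.6231479  -1.09244695  0.00864929]
 [ 0.95981195  0.08021851  0.09268029]]
```

{"fn": "jog_arm", "kwargs": {"rows": [[0, 0.007, 0.15, 0, 0, -0.006, 5], [0, 0.007, 0.3, 0, 0, -0.006, 5], [0, 0.007, 0.45, 0, 0, -0.006, 5], [0, 0.007, 0.525, 0, 0, -0.006, 5], [0, 0.007, 0.525, 0, 0, -0.006, 5]]}}

```text
clock: 7.43
tcp_pos: [0.5707, 0.1734, 0.0485]
tcp_rot: [[0.093, 0.996, -0.005], [0.996, -0.093, -0.0], [-0.001, -0.004, -1.0]]
ft_force: [0.0, -0.5, -1.3]
opening: 0.0162
gripper_force: 58.8
```

{"fn": "jog_arm", "kwargs": {"rows": [[0, 0, 0, 0, 0, 0, 5], [0, 0, 0, 0, 0, 0, 5], [0, 0, 0, 0, 0, 0, 5]]}}

```text
clock: 7.68
tcp_pos: [0.573, 0.1734, 0.0523]
tcp_rot: [[0.094, 0.996, 0.003], [0.996, -0.094, 0.0], [0.0, 0.002, -1.0]]
ft_force: [-0.2, -0.1, -1.4]
opening: 0.0163
gripper_force: 58.8
```

```bash
cat > m.py <<'E'
from h import *
import sys
a=np.radians(84);Y=np.array([np.cos(a),np.sin(a),0]);X=np.array([Y[1],-Y[0],0]);N=np.array([.5506,-.0362,.062])
def st():
    s=bot.observe();R=s["tcp_rot"];p=s["tcp_pos"]-N
    print("stand-frame TCP mm x %.1f y %.1f z %.1f"%(p@X*1e3,p@Y*1e3,p[2]*1e3),"tip y %.1f"%(p@Y*1e3-190.5),"yaw %.2f tilt %.2f %.2f"%(np.degrees(np.arctan2(R[1,0],R[0,0])),np.degrees(np.arcsin(R[2,0])),np.degrees(np.arcsin(R[2,1]))),"F",np.round([s["ft_force"]@X,s["ft_force"]@Y,s["ft_force"][2]],1),"T",s["ft_torque"].round(2),"t",s["clock"])
    return s
if __name__=="__main__":
    st()
    for n in("top","scene"):
        im,d=viewer.camera(n);P=cloud(n,d);x,y,z=np.moveaxis(P,-1,0)
        b=(z>.05)&(z<.085)&(y>-.028)&(y<.125)&(abs(x-.56)<.03)
        nn,L,S,C=cv2.connectedComponentsWithStats(b.astype(np.uint8));k=1+np.argmax(S[1:,4]);q=P[L==k]
        T=[];Wx=[];Wz=[]
        for a in np.arange(max(q[:,1].min()+.006,-.025),q[:,1].max()-.004,.005):
            kk=abs(q[:,1]-a)<.004
            if kk.sum()>5:T.append(a);Wx.append((q[kk,0].min()+q[kk,0].max())/2);Wz.append(np.percentile(q[kk,2],95))
        px=np.polyfit(T,Wx,1);pz=np.polyfit(T,Wz,1)
        print(n,len(q),q[:,1].min(),"yaw %.2f"%(90-np.degrees(np.arctan(px[0]))),"x at -.02 %.4f"%np.polyval(px,-.02),"ztop tip/rear %.4f %.4f"%(np.polyval(pz,-.015),np.polyval(pz,.1)))
    st()
E
python3 m.py
```

```text
stand-frame TCP mm x 0.4 y 210.8 z -9.7 tip y 20.3 yaw 84.63 tilt 0.03 0.14 F [-0.2 -0.1 -1.4] T [ 0.11 -0.    0.02] t 7.6833
top 633 -0.018912728292645224 yaw 84.06 x at -.02 0.5500 ztop tip/rear 0.0725 0.0716
scene 461 -0.017216494914860436 yaw 84.29 x at -.02 0.5489 ztop tip/rear 0.0693 0.0691
stand-frame TCP mm x 0.1 y 210.7 z -10.2 tip y 20.2 yaw 84.63 tilt 0.02 0.10 F [-0.2  0.1 -1.4] T [ 0.1   0.03 -0.01] t 7.7833
```

The axle yaw is now 84.1 to 84.3°, which is good. I'll shift -1.4 mm in x and -0.5 mm in z, then approach.

{"fn": "jog_arm", "kwargs": {"rows": [[-0.03, -0.009, 0.003, 0, 0, 0, 5], [-0.06, -0.01, 0.003, 0, 0, 0, 5], [-0.09, -0.01, 0.003, 0, 0, 0, 5], [-0.107, -0.01, 0.003, 0, 0, 0, 5], [-0.107, -0.01, 0.003, 0, 0, 0, 5]]}}

```text
clock: 8.2
tcp_pos: [0.5693, 0.1566, 0.0504]
tcp_rot: [[0.095, 0.996, -0.0], [0.996, -0.095, -0.0], [-0.0, -0.0, -1.0]]
ft_force: [-1.0, -0.1, -1.4]
opening: 0.0159
gripper_force: 58.8
```

{"fn": "jog_arm", "kwargs": {"rows": [[-0.004, 0, 0, 0, 0, 0, 5], [-0.008, 0, 0, 0, 0, 0, 5], [-0.012, 0, 0, 0, 0, 0, 5], [-0.012, 0, 0, 0, 0, 0, 5]]}}

```text
clock: 8.53
tcp_pos: [0.5691, 0.1556, 0.0503]
tcp_rot: [[0.094, 0.996, 0.0], [0.996, -0.094, 0.0], [0.0, 0.0, -1.0]]
ft_force: [0.7, 0.1, -1.6]
opening: 0.0159
gripper_force: 58.8
```

```bash
python3 -c "
from m import *
st()"
```

```text
stand-frame TCP mm x -1.6 y 192.7 z -11.7 tip y 2.2 yaw 84.62 tilt 0.00 0.00 F [ 0.7  0.2 -1.6] T [ 0.05 -0.04 -0.04] t 8.5333
```

{"fn": "jog_arm", "kwargs": {"rows": [[-0.005, 0, 0, 0, 0, 0, 5], [-0.01, 0, 0, 0, 0, 0, 5], [-0.01, 0, 0, 0, 0, 0, 5]]}}

```text
clock: 8.78
tcp_pos: [0.569, 0.1541, 0.0503]
tcp_rot: [[0.094, 0.996, -0.0], [0.996, -0.094, -0.0], [-0.0, -0.0, -1.0]]
ft_force: [-0.8, -0.0, -1.4]
opening: 0.0157
gripper_force: 58.8
```

{"fn": "jog_arm", "kwargs": {"rows": [[-0.005, 0, 0, 0, 0, 0, 5], [-0.01, 0, 0, 0, 0, 0, 5], [-0.01, 0, 0, 0, 0, 0, 5]]}}

```text
clock: 9.03
tcp_pos: [0.5688, 0.1525, 0.0503]
tcp_rot: [[0.094, 0.996, -0.0], [0.996, -0.094, -0.0], [-0.0, -0.0, -1.0]]
ft_force: [0.6, -0.1, -1.2]
opening: 0.016
gripper_force: 58.8
```

{"fn": "jog_arm", "kwargs": {"rows": [[-0.005, 0, 0, 0, 0, 0, 5], [-0.01, 0, 0, 0, 0, 0, 5], [-0.01, 0, 0, 0, 0, 0, 5]]}}

```text
clock: 9.28
tcp_pos: [0.5687, 0.151, 0.0503]
tcp_rot: [[0.094, 0.996, 0.0], [0.996, -0.094, -0.0], [0.0, 0.0, -1.0]]
ft_force: [0.2, -0.1, -0.8]
opening: 0.0162
gripper_force: 58.9
```

{"fn": "jog_arm", "kwargs": {"rows": [[-0.005, 0, 0, 0, 0, 0, 5], [-0.01, 0, 0, 0, 0, 0, 5], [-0.01, 0, 0, 0, 0, 0, 5]]}}

```text
clock: 9.53
tcp_pos: [0.5686, 0.1495, 0.0503]
tcp_rot: [[0.094, 0.996, 0.0], [0.996, -0.094, -0.0], [-0.0, 0.0, -1.0]]
ft_force: [0.7, -0.3, -1.1]
opening: 0.0158
gripper_force: 58.9
```

{"fn": "jog_arm", "kwargs": {"rows": [[-0.005, 0, 0, 0, 0, 0, 5], [-0.01, 0, 0, 0, 0, 0, 5], [-0.01, 0, 0, 0, 0, 0, 5]]}}

```text
clock: 9.78
tcp_pos: [0.5684, 0.148, 0.0503]
tcp_rot: [[0.094, 0.996, 0.0], [0.996, -0.094, -0.0], [-0.0, 0.0, -1.0]]
ft_force: [-0.7, -0.4, -1.8]
opening: 0.0163
gripper_force: 58.9
```

No contact at about -5 mm, so the nose is in the bore. I'll go on a little and then centre by feel.

{"fn": "jog_arm", "kwargs": {"rows": [[-0.01, 0, 0, 0, 0, 0, 5], [-0.02, 0, 0, 0, 0, 0, 5], [-0.03, 0, 0, 0, 0, 0, 5], [-0.04, 0, 0, 0, 0, 0, 5], [-0.04, 0, 0, 0, 0, 0, 5]]}}

```text
clock: 10.2
tcp_pos: [0.5678, 0.1418, 0.0503]
tcp_rot: [[0.094, 0.996, -0.0], [0.996, -0.094, -0.0], [-0.0, -0.0, -1.0]]
ft_force: [1.0, 0.8, -1.2]
opening: 0.0163
gripper_force: 58.9
```

{"fn": "jog_arm", "kwargs": {"rows": [[0, 0.008, 0, 0, 0, 0, 5], [0, 0.008, 0, 0, 0, 0, 5], [0, 0.008, 0, 0, 0, 0, 5]]}}

```text
clock: 10.45
tcp_pos: [0.569, 0.1421, 0.0502]
tcp_rot: [[0.094, 0.996, -0.0], [0.996, -0.094, -0.0], [-0.0, -0.0, -1.0]]
ft_force: [0.0, -0.5, -0.4]
opening: 0.0161
gripper_force: 59.0
```

{"fn": "jog_arm", "kwargs": {"rows": [[0, -0.016, 0, 0, 0, 0, 5], [0, -0.016, 0, 0, 0, 0, 5], [0, -0.016, 0, 0, 0, 0, 5]]}}

```text
clock: 10.7
tcp_pos: [0.5666, 0.1424, 0.0504]
tcp_rot: [[0.094, 0.996, 0.0], [0.996, -0.094, 0.0], [0.0, 0.0, -1.0]]
ft_force: [-0.2, -0.3, -1.7]
opening: 0.0161
gripper_force: 58.8
```

{"fn": "jog_arm", "kwargs": {"rows": [[0, 0.008, 0.008, 0, 0, 0, 5], [0, 0.008, 0.008, 0, 0, 0, 5], [0, 0.008, 0.008, 0, 0, 0, 5]]}}

```text
clock: 10.95
tcp_pos: [0.5679, 0.1422, 0.049]
tcp_rot: [[0.094, 0.996, 0.0], [0.996, -0.094, 0.0], [0.0, 0.0, -1.0]]
ft_force: [-1.0, 0.4, -1.2]
opening: 0.0158
gripper_force: 58.9
```

{"fn": "jog_arm", "kwargs": {"rows": [[0, 0, -0.016, 0, 0, 0, 5], [0, 0, -0.016, 0, 0, 0, 5], [0, 0, -0.016, 0, 0, 0, 5]]}}

```text
clock: 11.2
tcp_pos: [0.5679, 0.1422, 0.0516]
tcp_rot: [[0.094, 0.996, 0.0], [0.996, -0.094, 0.0], [0.0, 0.0, -1.0]]
ft_force: [0.2, -0.1, -0.4]
opening: 0.0164
gripper_force: 58.9
```

Run:
```python
from m import *
st()
im,_=viewer.camera("scene");im2,_=viewer.camera("top")
a=cv2.resize(im[180:270,320:440],None,fx=5,fy=5,interpolation=2)[:450,:600];b=cv2.resize(im2[215:315,330:480],None,fx=4,fy=4,interpolation=2)
cv2.imwrite("pics/c3.png",cv2.resize(np.vstack([a,b]),None,fx=.7,fy=.7))
```

```text
stand-frame TCP mm x -1.4 y 179.2 z -10.4 tip y -11.3 yaw 84.62 tilt 0.00 0.01 F [ 0.2 -0.1 -0.4] T [0.05 0.01 0.01] t 11.2
```

View pics/c3.png

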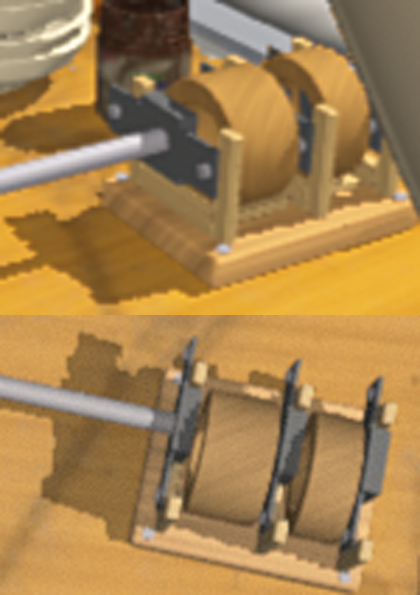

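The scene half shows the nose entering the middle of the grey near block at (158,138), and the top half agrees. I'll advance gently.

{"fn": "jog_arm", "kwargs": {"rows": [[-0.02, 0, 0.004, 0, 0, 0, 5], [-0.04, 0, 0.004, 0, 0, 0, 5], [-0.06, -0.001, 0.004, 0, 0, 0, 5], [-0.08, -0.001, 0.004, 0, 0, 0, 5], [-0.08, -0.001, 0.004, 0, 0, 0, 5]]}}

```text
clock: 11.72
tcp_pos: [0.5666, 0.1295, 0.0509]
tcp_rot: [[0.094, 0.996, -0.0], [0.996, -0.094, -0.0], [-0.0, -0.0, -1.0]]
ft_force: [-0.4, -0.1, -1.1]
opening: 0.0159
gripper_force: 58.9
```

{"fn": "jog_arm", "kwargs": {"rows": [[-0.02, 0, 0, 0, 0, 0, 5], [-0.04, 0, 0, 0, 0, 0, 5], [-0.06, -0.001, 0, 0, 0, 0, 5], [-0.08, -0.001, 0, 0, 0, 0, 5], [-0.08, -0.001, 0, 0, 0, 0, 5]]}}

```text
clock: 12.13
tcp_pos: [0.5653, 0.1177, 0.0509]
tcp_rot: [[0.094, 0.996, -0.0], [0.996, -0.094, -0.0], [-0.0, -0.0, -1.0]]
ft_force: [-0.5, -0.7, -0.5]
opening: 0.0162
gripper_force: 58.9
```

{"fn": "jog_arm", "kwargs": {"rows": [[0, 0.008, 0, 0, 0, 0, 5], [0, 0.008, 0, 0, 0, 0, 5], [0, 0.008, 0, 0, 0, 0, 5]]}}

```text
clock: 12.38
tcp_pos: [0.5665, 0.1183, 0.0509]
tcp_rot: [[0.094, 0.996, -0.0], [0.996, -0.094, -0.0], [-0.0, -0.0, -1.0]]
ft_force: [-1.0, 0.7, -1.3]
opening: 0.0163
gripper_force: 59.0
```

{"fn": "jog_arm", "kwargs": {"rows": [[0, -0.016, 0, 0, 0, 0, 5], [0, -0.016, 0, 0, 0, 0, 5], [0, -0.016, 0, 0, 0, 0, 5]]}}

```text
clock: 12.63
tcp_pos: [0.564, 0.1185, 0.051]
tcp_rot: [[0.094, 0.996, 0.0], [0.996, -0.094, 0.0], [0.0, 0.0, -1.0]]
ft_force: [-0.5, -0.1, -1.0]
opening: 0.0163
gripper_force: 58.8
```

{"fn": "jog_arm", "kwargs": {"rows": [[0, 0.008, 0.008, 0, 0, 0, 5], [0, 0.008, 0.008, 0, 0, 0, 5], [0, 0.008, 0.008, 0, 0, 0, 5]]}}

```text
clock: 12.88
tcp_pos: [0.5654, 0.1183, 0.0496]
tcp_rot: [[0.094, 0.996, 0.0], [0.996, -0.094, -0.0], [-0.0, 0.0, -1.0]]
ft_force: [0.4, -0.2, -0.7]
opening: 0.0159
gripper_force: 58.9
```

{"fn": "jog_arm", "kwargs": {"rows": [[0, 0, -0.016, 0, 0, 0, 5], [0, 0, -0.016, 0, 0, 0, 5], [0, 0, -0.016, 0, 0, 0, 5]]}}

```text
clock: 13.13
tcp_pos: [0.5654, 0.1183, 0.0523]
tcp_rot: [[0.094, 0.996, 0.0], [0.996, -0.094, 0.0], [0.0, 0.0, -1.0]]
ft_force: [-0.6, -0.0, -1.3]
opening: 0.0159
gripper_force: 58.9
```

{"fn": "jog_arm", "kwargs": {"rows": [[0, 0.01, 0.008, 0, 0, 0, 5], [0, 0.015, 0.008, 0, 0, 0, 5], [0, 0.015, 0.008, 0, 0, 0, 5]]}}

```text
clock: 13.38
tcp_pos: [0.5674, 0.1182, 0.0506]
tcp_rot: [[0.094, 0.996, -0.001], [0.996, -0.094, 0.0], [0.0, -0.001, -1.0]]
ft_force: [-0.6, 1.4, -0.0]
opening: 0.0159
gripper_force: 59.3
```

Run:
```python
from m import *
s=st();print(s["joint_efforts"].round(1))
im,_=viewer.camera("scene");im2,_=viewer.camera("top")
a=cv2.resize(im[180:270,320:440],None,fx=5,fy=5,interpolation=2)[:450,:600];b=cv2.resize(im2[215:315,330:480],None,fx=4,fy=4,interpolation=2)
cv2.imwrite("pics/c4.png",cv2.resize(np.vstack([a,b]),None,fx=.7,fy=.7))
```

```text
stand-frame TCP mm x 0.6 y 155.3 z -11.4 tip y -35.2 yaw 84.60 tilt 0.01 -0.05 F [-0.8  1.3 -0. ] T [ 0.14  0.22 -0.24] t 13.3833
[ -0.4 -51.2 -22.2  -0.3  -0.3  -0.2]
```

View pics/c4.png

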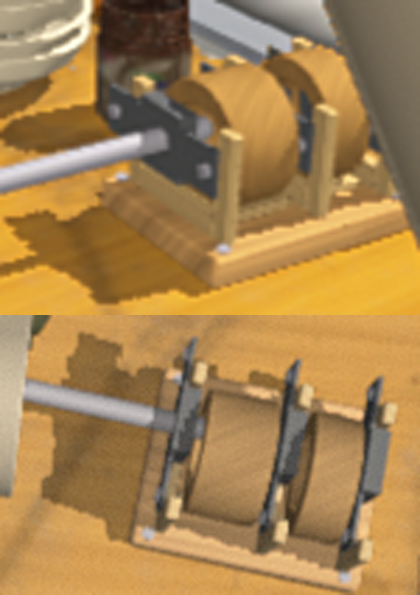

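The tip is now visible past the near block, at (205,127) in the scene half and (200,428) in the top half. At +2 mm a moment of 0.24 N m showed contact, so the axle is threaded. I'll go back to centre and advance.

{"fn": "jog_arm", "kwargs": {"rows": [[-0.01, -0.014, -0.003, 0, 0, 0, 5], [-0.04, -0.015, -0.003, 0, 0, 0, 5], [-0.08, -0.015, -0.003, 0, 0, 0, 5], [-0.12, -0.015, -0.003, 0, 0, 0, 5], [-0.15, -0.016, -0.003, 0, 0, 0, 5]]}}

```text
clock: 13.9
tcp_pos: [0.5631, 0.0949, 0.0514]
tcp_rot: [[0.094, 0.996, 0.0], [0.996, -0.094, -0.0], [-0.0, 0.0, -1.0]]
ft_force: [-0.1, -1.1, -2.1]
opening: 0.0161
gripper_force: 58.9
```

{"fn": "jog_arm", "kwargs": {"rows": [[0, 0, 0, 0, 0, 0, 5], [-0.01, 0, 0, 0, 0, 0, 5], [-0.02, 0, 0, 0, 0, 0, 5], [-0.02, 0, 0, 0, 0, 0, 5]]}}

```text
clock: 14.23
tcp_pos: [0.5628, 0.0928, 0.0513]
tcp_rot: [[0.094, 0.996, 0.0], [0.996, -0.094, -0.0], [-0.0, 0.0, -1.0]]
ft_force: [0.3, 0.2, -1.1]
opening: 0.016
gripper_force: 58.9
```

```bash
python3 -c "
from m import *
st()"
```

```text
stand-frame TCP mm x -1.4 y 129.5 z -10.7 tip y -61.0 yaw 84.62 tilt -0.00 0.00 F [ 0.3  0.2 -1.1] T [ 0.04 -0.04 -0.07] t 14.2333
```

Approach the middle bearing, whose face is at about -66, in 2.2 mm steps.

{"fn": "jog_arm", "kwargs": {"rows": [[-0.008, 0, 0, 0, 0, 0, 5], [-0.015, 0, 0, 0, 0, 0, 5], [-0.015, 0, 0, 0, 0, 0, 5]]}}

```text
clock: 14.48
tcp_pos: [0.5625, 0.0906, 0.0513]
tcp_rot: [[0.094, 0.996, -0.0], [0.996, -0.094, -0.0], [-0.0, -0.0, -1.0]]
ft_force: [0.5, -0.1, -1.6]
opening: 0.0161
gripper_force: 58.9
```

{"fn": "jog_arm", "kwargs": {"rows": [[-0.008, 0, 0, 0, 0, 0, 5], [-0.015, 0, 0, 0, 0, 0, 5], [-0.015, 0, 0, 0, 0, 0, 5]]}}

```text
clock: 14.73
tcp_pos: [0.5623, 0.0883, 0.0514]
tcp_rot: [[0.094, 0.996, 0.0], [0.996, -0.094, -0.0], [-0.0, 0.0, -1.0]]
ft_force: [0.2, 0.4, -1.9]
opening: 0.0162
gripper_force: 58.8
```

{"fn": "jog_arm", "kwargs": {"rows": [[-0.008, 0, 0, 0, 0, 0, 5], [-0.015, 0, 0, 0, 0, 0, 5], [-0.015, 0, 0, 0, 0, 0, 5]]}}

```text
clock: 14.98
tcp_pos: [0.5621, 0.086, 0.0513]
tcp_rot: [[0.094, 0.996, -0.0], [0.996, -0.094, -0.0], [-0.0, -0.0, -1.0]]
ft_force: [-1.3, -0.3, -1.2]
opening: 0.0159
gripper_force: 58.8
```

```bash
python3 -c "
from m import *
st()"
```

```text
stand-frame TCP mm x -1.3 y 122.8 z -10.7 tip y -67.7 yaw 84.61 tilt -0.00 -0.00 F [-1.3 -0.4 -1.2] T [ 0.08 -0.01  0.04] t 14.9833
```

{"fn": "jog_arm", "kwargs": {"rows": [[-0.008, 0, 0, 0, 0, 0, 5], [-0.015, 0, 0, 0, 0, 0, 5], [-0.015, 0, 0, 0, 0, 0, 5]]}}

```text
clock: 15.23
tcp_pos: [0.5619, 0.0838, 0.0513]
tcp_rot: [[0.094, 0.996, -0.0], [0.996, -0.094, -0.0], [-0.0, -0.0, -1.0]]
ft_force: [0.0, -0.3, -1.3]
opening: 0.0162
gripper_force: 58.8
```

{"fn": "jog_arm", "kwargs": {"rows": [[-0.008, 0, 0, 0, 0, 0, 5], [-0.015, 0, 0, 0, 0, 0, 5], [-0.015, 0, 0, 0, 0, 0, 5]]}}

```text
clock: 15.48
tcp_pos: [0.5617, 0.0815, 0.0514]
tcp_rot: [[0.094, 0.996, 0.0], [0.996, -0.094, -0.0], [-0.0, 0.0, -1.0]]
ft_force: [-0.4, -0.2, -1.5]
opening: 0.0162
gripper_force: 58.9
```

{"fn": "jog_arm", "kwargs": {"rows": [[-0.008, 0, 0, 0, 0, 0, 5], [-0.015, 0, 0, 0, 0, 0, 5], [-0.015, 0, 0, 0, 0, 0, 5]]}}

```text
clock: 15.73
tcp_pos: [0.5615, 0.0793, 0.0514]
tcp_rot: [[0.094, 0.996, 0.0], [0.996, -0.094, -0.0], [-0.0, 0.0, -1.0]]
ft_force: [0.4, -0.4, -1.4]
opening: 0.0161
gripper_force: 58.9
```

```bash
python3 -c "
from m import *
st()"
```

```text
stand-frame TCP mm x -1.2 y 116.0 z -10.6 tip y -74.5 yaw 84.61 tilt -0.00 0.00 F [ 0.4 -0.3 -1.4] T [ 0.08 -0.03  0.03] t 15.7333
```

The nose is in the middle bearing with no contact. I'll go on to just before the far bearing at -118.

{"fn": "jog_arm", "kwargs": {"rows": [[-0.025, -0.001, 0, 0, 0, 0, 5], [-0.05, -0.001, 0, 0, 0, 0, 5], [-0.075, -0.001, 0, 0, 0, 0, 5], [-0.1, -0.002, 0, 0, 0, 0, 5], [-0.1, -0.002, 0, 0, 0, 0, 5]]}}

```text
clock: 16.15
tcp_pos: [0.5597, 0.0638, 0.0513]
tcp_rot: [[0.095, 0.996, -0.0], [0.996, -0.095, -0.0], [-0.0, -0.0, -1.0]]
ft_force: [-0.8, -0.7, -1.4]
opening: 0.0162
gripper_force: 58.8
```

{"fn": "jog_arm", "kwargs": {"rows": [[-0.03, -0.001, 0, 0, 0, 0, 5], [-0.06, -0.001, 0, 0, 0, 0, 5], [-0.09, -0.001, 0, 0, 0, 0, 5], [-0.13, -0.002, 0, 0, 0, 0, 5], [-0.13, -0.002, 0, 0, 0, 0, 5]]}}

```text
clock: 16.57
tcp_pos: [0.5576, 0.0441, 0.0514]
tcp_rot: [[0.095, 0.996, -0.0], [0.996, -0.095, -0.0], [-0.0, -0.0, -1.0]]
ft_force: [0.3, -0.3, -1.4]
opening: 0.0158
gripper_force: 58.8
```

```bash
python3 -c "
from m import *
st()"
```

```text
stand-frame TCP mm x -1.4 y 80.6 z -10.6 tip y -109.9 yaw 84.57 tilt -0.01 -0.00 F [ 0.3 -0.3 -1.4] T [ 0.11 -0.02  0.03] t 16.5667
```

{"fn": "jog_arm", "kwargs": {"rows": [[-0.015, 0, 0, 0, 0, 0, 5], [-0.03, 0, 0, 0, 0, 0, 5], [-0.04, -0.001, 0, 0, 0, 0, 5], [-0.04, -0.001, 0, 0, 0, 0, 5]]}}

```text
clock: 16.9
tcp_pos: [0.5569, 0.039, 0.0514]
tcp_rot: [[0.094, 0.996, 0.0], [0.996, -0.094, -0.0], [-0.0, 0.0, -1.0]]
ft_force: [-0.4, -0.0, -1.9]
opening: 0.016
gripper_force: 58.9
```

{"fn": "jog_arm", "kwargs": {"rows": [[-0.008, 0, 0, 0, 0, 0, 5], [-0.015, 0, 0, 0, 0, 0, 5], [-0.015, 0, 0, 0, 0, 0, 5]]}}

```text
clock: 17.15
tcp_pos: [0.5567, 0.0369, 0.0514]
tcp_rot: [[0.094, 0.996, -0.0], [0.996, -0.094, -0.0], [-0.0, -0.0, -1.0]]
ft_force: [-0.6, -0.1, -0.8]
opening: 0.0159
gripper_force: 58.8
```

{"fn": "jog_arm", "kwargs": {"rows": [[-0.008, 0, 0, 0, 0, 0, 5], [-0.015, 0, 0, 0, 0, 0, 5], [-0.015, 0, 0, 0, 0, 0, 5]]}}

```text
clock: 17.4
tcp_pos: [0.5565, 0.0346, 0.0514]
tcp_rot: [[0.094, 0.996, 0.0], [0.996, -0.094, -0.0], [-0.0, 0.0, -1.0]]
ft_force: [-1.3, -0.7, -1.2]
opening: 0.0164
gripper_force: 58.9
```

```bash
python3 -c "
from m import *
st()"
```

```text
stand-frame TCP mm x -1.5 y 71.0 z -10.6 tip y -119.5 yaw 84.61 tilt -0.00 0.00 F [-1.3 -0.9 -1.2] T [ 0.09  0.04 -0.02] t 17.4
```

{"fn": "jog_arm", "kwargs": {"rows": [[-0.008, 0, 0, 0, 0, 0, 5], [-0.015, 0, 0, 0, 0, 0, 5], [-0.015, 0, 0, 0, 0, 0, 5]]}}

```text
clock: 17.65
tcp_pos: [0.5563, 0.0323, 0.0514]
tcp_rot: [[0.094, 0.996, 0.0], [0.996, -0.094, -0.0], [-0.0, 0.0, -1.0]]
ft_force: [-0.2, 0.3, -1.3]
opening: 0.0162
gripper_force: 58.8
```

{"fn": "jog_arm", "kwargs": {"rows": [[-0.008, 0, 0, 0, 0, 0, 5], [-0.015, 0, 0, 0, 0, 0, 5], [-0.015, 0, 0, 0, 0, 0, 5]]}}

```text
clock: 17.9
tcp_pos: [0.5561, 0.0301, 0.0513]
tcp_rot: [[0.094, 0.996, -0.0], [0.996, -0.094, -0.0], [-0.0, -0.0, -1.0]]
ft_force: [-1.0, -0.2, -1.5]
opening: 0.0159
gripper_force: 58.8
```

{"fn": "jog_arm", "kwargs": {"rows": [[-0.008, 0, 0, 0, 0, 0, 5], [-0.015, 0, 0, 0, 0, 0, 5], [-0.015, 0, 0, 0, 0, 0, 5]]}}

```text
clock: 18.15
tcp_pos: [0.5559, 0.0279, 0.0514]
tcp_rot: [[0.094, 0.996, -0.0], [0.996, -0.094, -0.0], [-0.0, 0.0, -1.0]]
ft_force: [-0.3, -0.2, -1.2]
opening: 0.0161
gripper_force: 58.9
```

```bash
python3 -c "
from m import *
st()"
```

```text
stand-frame TCP mm x -1.4 y 64.3 z -10.6 tip y -126.2 yaw 84.61 tilt -0.00 0.00 F [-0.2 -0.2 -1.2] T [ 0.06 -0.01 -0.03] t 18.15
```

All three bearings are entered. 19 mm more, then slowly until the collar touches.

{"fn": "jog_arm", "kwargs": {"rows": [[-0.03, 0, 0, 0, 0, 0, 5], [-0.06, 0, 0, 0, 0, 0, 5], [-0.09, -0.001, 0, 0, 0, 0, 5], [-0.125, -0.001, 0, 0, 0, 0, 5], [-0.125, -0.001, 0, 0, 0, 0, 5]]}}

```text
clock: 18.57
tcp_pos: [0.5539, 0.0083, 0.0514]
tcp_rot: [[0.095, 0.996, -0.0], [0.996, -0.095, -0.0], [-0.0, -0.0, -1.0]]
ft_force: [0.4, -0.5, -1.2]
opening: 0.0157
gripper_force: 58.9
```

{"fn": "jog_arm", "kwargs": {"rows": [[-0.005, 0, 0, 0, 0, 0, 5], [-0.01, 0, 0, 0, 0, 0, 5], [-0.01, 0, 0, 0, 0, 0, 5]]}}

```text
clock: 18.82
tcp_pos: [0.5539, 0.0079, 0.0514]
tcp_rot: [[0.094, 0.996, 0.0], [0.996, -0.094, -0.0], [-0.0, 0.0, -1.0]]
ft_force: [0.5, 0.2, -1.1]
opening: 0.0159
gripper_force: 58.9
```

{"fn": "jog_arm", "kwargs": {"rows": [[-0.005, 0, 0, 0, 0, 0, 5], [-0.01, 0, 0, 0, 0, 0, 5], [-0.01, 0, 0, 0, 0, 0, 5]]}}

```text
clock: 19.07
tcp_pos: [0.5537, 0.0064, 0.0514]
tcp_rot: [[0.094, 0.996, -0.0], [0.996, -0.094, -0.0], [-0.0, -0.0, -1.0]]
ft_force: [-1.1, -1.4, -0.9]
opening: 0.0161
gripper_force: 58.9
```

```bash
python3 -c "
from m import *
st()"
```

```text
stand-frame TCP mm x -1.4 y 42.7 z -10.6 tip y -147.8 yaw 84.63 tilt -0.00 -0.00 F [-1.  -1.6 -0.9] T [ 0.08  0.09 -0.01] t 19.0667
```

{"fn": "jog_arm", "kwargs": {"rows": [[-0.004, 0, 0, 0, 0, 0, 5], [-0.008, 0, 0, 0, 0, 0, 5], [-0.008, 0, 0, 0, 0, 0, 5]]}}

```text
clock: 19.32
tcp_pos: [0.5536, 0.0051, 0.0513]
tcp_rot: [[0.094, 0.996, -0.0], [0.996, -0.094, -0.0], [-0.0, -0.0, -1.0]]
ft_force: [0.0, 0.4, -0.9]
opening: 0.016
gripper_force: 58.9
```

{"fn": "jog_arm", "kwargs": {"rows": [[-0.003, 0, 0, 0, 0, 0, 5], [-0.006, 0, 0, 0, 0, 0, 5], [-0.006, 0, 0, 0, 0, 0, 5]]}}

```text
clock: 19.57
tcp_pos: [0.5535, 0.0045, 0.0514]
tcp_rot: [[0.094, 0.996, 0.0], [0.996, -0.094, 0.0], [0.0, 0.0, -1.0]]
ft_force: [-0.1, 2.1, -0.6]
opening: 0.0161
gripper_force: 59.0
```

Possibly first contact (+2.1 N). Half-millimetre steps now.

{"fn": "jog_arm", "kwargs": {"rows": [[-0.002, 0, 0, 0, 0, 0, 5], [-0.004, 0, 0, 0, 0, 0, 5], [-0.004, 0, 0, 0, 0, 0, 5]]}}

```text
clock: 19.82
tcp_pos: [0.5535, 0.0044, 0.0514]
tcp_rot: [[0.094, 0.996, 0.0], [0.996, -0.094, 0.001], [0.001, 0.0, -1.0]]
ft_force: [-0.6, 6.3, -0.5]
opening: 0.0164
gripper_force: 59.0
```

{"fn": "jog_arm", "kwargs": {"rows": [[-0.002, 0, 0, 0, 0, 0, 5], [-0.003, 0, 0, 0, 0, 0, 5], [-0.003, 0, 0, 0, 0, 0, 5]]}}

```text
clock: 20.07
tcp_pos: [0.5535, 0.0044, 0.0515]
tcp_rot: [[0.094, 0.996, 0.0], [0.996, -0.094, 0.002], [0.002, 0.0, -1.0]]
ft_force: [1.6, 8.7, 0.0]
opening: 0.0165
gripper_force: 59.0
```

The collar is seated: the force rises to 8.7 N while the position holds. Now ease down, release, and check before leaving.

{"fn": "jog_arm", "kwargs": {"rows": [[0, 0, 0.003, 0, 0, 0, 5], [0, 0, 0.005, 0, 0, 0, 5], [0, 0, 0.005, 0, 0, 0, 25], [0, 0, 0.005, 0, 0, 0, 40], [0, 0, 0.005, 0, 0, 0, 40]]}}

```text
clock: 20.48
tcp_pos: [0.5535, 0.0029, 0.0506]
tcp_rot: [[0.094, 0.996, 0.0], [0.996, -0.094, -0.001], [-0.0, 0.0, -1.0]]
ft_force: [0.2, -0.2, 0.0]
opening: 0.0405
gripper_force: 0.0
```

{"fn": "jog_arm", "kwargs": {"rows": [[0, 0, 0, 0, 0, 0, 40], [0, 0, 0, 0, 0, 0, 40]]}}

```text
clock: 20.65
tcp_pos: [0.5534, 0.003, 0.0506]
tcp_rot: [[0.094, 0.996, 0.0], [0.996, -0.094, -0.0], [-0.0, 0.0, -1.0]]
ft_force: [-0.6, -0.4, -0.5]
opening: 0.04
gripper_force: 0.0
```

{"fn": "jog_arm", "kwargs": {"rows": [[0, 0, -0.1, 0, 0, 0, 40], [0, 0, -0.3, 0, 0, 0, 40], [0, 0, -0.5, 0, 0, 0, 40], [0, 0, -0.75, 0, 0, 0, 40], [0, 0, -1, 0, 0, 0, 40]]}}

```text
clock: 21.07
tcp_pos: [0.5529, 0.0032, 0.202]
tcp_rot: [[0.094, 0.996, -0.001], [0.996, -0.094, 0.0], [-0.0, -0.001, -1.0]]
ft_force: [0.2, 0.1, 0.2]
opening: 0.04
gripper_force: 0.0
```

{"fn": "jog_arm", "kwargs": {"rows": [[0.5, 0, 0, 0, 0, 0, 40], [0.5, 0, 0, 0, 0, 0, 40], [0.5, 0, 0, 0, 0, 0, 40], [0.5, 0, 0, 0, 0, 0, 40], [0.5, 0, 0, 0, 0, 0, 40]]}}

```text
clock: 21.48
tcp_pos: [0.5604, 0.0775, 0.2004]
tcp_rot: [[0.094, 0.996, -0.0], [0.996, -0.094, -0.0], [-0.0, -0.0, -1.0]]
ft_force: [-0.4, -0.6, -0.4]
opening: 0.0401
gripper_force: 0.0
```

Run:
```python
from m import *
s=st()
i=viewer.camera_info("wrist");w,_=viewer.camera("wrist");im,_=viewer.camera("scene")
a=cv2.resize(im[170:270,300:440],(560,400));b=w[240:480,40:600]
cv2.imwrite("pics/c5.png",np.vstack([a,cv2.resize(w,(560,420))])[:,:] if 0 else cv2.resize(np.vstack([a,cv2.resize(w,(560,420))]),None,fx=.72,fy=.72))
```

```text
stand-frame TCP mm x -2.2 y 114.1 z 138.4 tip y -76.4 yaw 84.63 tilt -0.02 -0.02 F [-0.4 -0.6 -0.4] T [-0.05 -0.03 -0.01] t 21.4833
```

View pics/c5.png

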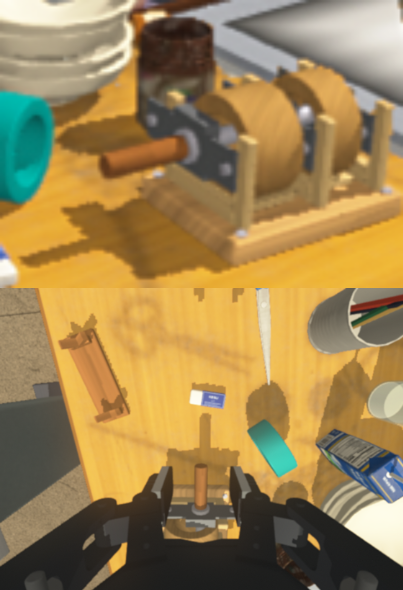

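The scene half shows the collar against the near bearing at (187,148), with the handle sticking out freely and both rolls on the axle. One quick numeric check of the handle end (expected 69 mm from the face), then hand in.

Run:
```python
from m import *
im,d=viewer.camera("scene");P=cloud("scene",d);q=P-N;sx,sy,sz=q@X*1e3,q@Y*1e3,q[...,2]*1e3
k=(abs(sx)<15)&(sy>4)&(sy<120)&(abs(sz)<15)&(d>.1)
print(k.sum(),np.percentile(sy[k],[0,1,99,100]).round(1))
m=k&(sy>12);print("handle end",np.percentile(sy[m],99.5),"x,z mid",np.median(sx[m]),sz[m].max())
f=(sx>-45)&(sx<-25)&(abs(sz)<12)&(abs(sy)<10);print("near face y",np.median(sy[f]))
c=k&(np.hypot(sx,sz)>9.8);print("collar y",np.percentile(sy[c],[5,50,95]) if c.sum() else None)
```

```text
308 [ 4.1  4.6 69.8 70.5]
handle end 70.0627792091367 x,z mid -8.712286676422234 9.628803327391633
near face y 0.5079720840209208
collar y [ 5.0806355  33.70148293 65.91945828]
```

The handle end is 69.5 mm from the measured face (69 nominal, within noise), so the axle is seated.

```bash
python3 -c "
from cell import order
print(order.job_done())"
```

```text
the job is handed in; nothing more can be done
None
```

The axle is threaded through all three bearings and both rolls, its collar is seated on the near bearing (about 9 N contact force), the gripper has let go, and the job was handed in at about 21.5 s.

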